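# Make up two microscope optics kits

### The arm

A 6-joint arm with a two-finger parallel gripper is mounted at the origin on the work surface. World frame = base frame: x ahead of the robot, y to its left, z up, the work surface at z = 0. Lengths are in mm, angles in rad, forces in N, time in s.
With the tool pointing down it reaches from about 275 to 850 mm from the base axis. Payload 5.2 kg.
Tool frame: the origin (TCP) lies at the very end of the fingers, on their centre line; the grasp point (between the pads) lies ctrl.grasp_offset behind it (ctrl.grasp_offset is the distance from the TCP to the grasp point, in mm); z points along the fingers, y is the line along which they close (so a half turn about z gives the same grasp; the last joint's range is limited). The gripper opens to 85 mm and grips with 20 to 120 N. Pads are 22 mm wide; open, the fingers measure 114 mm over their backs; the gripper's body (76 mm by 85 mm) begins 54 mm behind the grasp point. The pads swing forward as they close: fully open they stand 13 mm farther back than shut.
Start: joints at [-1.458, 0.259, 1.535, -0, 1.348, -0.203], TCP at [170.838, -522.8, 231.31] pointing down, gripper open.
Joint ranges: [-3.14, 3.14], [-0.91, 2.08], [0.19, 2.58], [-1.22, 4.36], [0.22, 2.71], [-3.12, 3.12]. Speed limits (rad/s): [2.57, 2.57, 3.14, 3.14, 3.14, 3.14].

### API

Orientations are given as a 3x3 rotation matrix whose columns are the frame's x, y, z axes.
In Python, from bench import ctrl gives the robot as it stands.
- The arm moves only by the tool jog_arm, never from a script. Its argument "moves" is a list that holds one entry, the list of rows, each a list of 6 numbers: the shift along the tool's x, y, z normalised to -1 to 1, where 1 is 100 mm, then the turn, a rotation vector about the tool's x, y, z normalised to -1 to 1, where 1 is 30 degrees. A call has exactly 10 rows; each row shifts and turns the commanded pose from where the row before left it, along the tool's axes as they then stand; what a row does not reach is not made up. A row lasts 1/10 s, in which the tool goes at most 50 mm and 8.59 degrees, less where a joint would pass 70% of its speed; a pose out of reach is approached as far as the arm can. A call with a number of a shift or a turn outside -1 to 1 is refused whole. A call with a gripper value outside its range is refused whole. "hand" is the opening, from -1 (shut) to 1 (fully open), so that 0 is half open, set as the call begins (left out, the last holds). The fingers move at their own pace and stop on an object; "force" is the grip in N (left out, the last holds). Time passes only in rows, so rows that do not move let the fingers close, or fill a call up. It gives the time, the measured TCP pose, the force, the opening and the grip force at its end, in the units of the state.
- ctrl.get_state(): the state, without advancing time (a new reading comes with each control period).
- ctrl.read_camera(name): name is "side" or "top"; returns the picture (420x560x3 uint8, red, green, blue); there is no depth.
- ctrl.camera_info(name): a dict with "fx", "fy", "cx", "cy" (pixels), "world_to_cam" (4x4, takes a point from world to camera coordinates). Camera axes: x right, y down, z forward; pixel columns grow to the right and rows downward; lengths in mm; the calibration is good to about 2 mm. A picture is of the moment at which its call begins. camera_info takes no time and is no camera call.
- ctrl.sign_off(): hands the job in; it is judged then, once.
Trained networks look in the newest picture that a camera, given by its name, has taken for a name from the list of things; names that differ only in an ending like _2 or _b are one class to them, and where a whole thing is asked for, a point or a joint stands for the part that bears it (a point fixed in the world has none). Each returns a list of dicts, best first, with "p" (0 to 1); they miss things now and then, are a little off and sometimes report something else, mostly with a low value. They report only what shows in the picture. A call takes as long as a camera call. They do not tell look-alikes from the thing itself.
- ctrl.trace(name, camera): "region" (420x560 bool, what is visible of it) and "point" ([row, column] in pixels, amid what is visible of it).
The state is a dict: "t": time; "joints": joint angles; "joint_velocities": joint speeds; "joint_efforts": joint torques, N m; "tool_pos": TCP position; "tcp_rot": TCP orientation; "contact_force": force on the tool from outside, world axes, zero at the start; "moment": the same for the moment, N m; "opening": finger opening in mm; "gripper_force": force on a finger pad.
Only numpy, scipy, OpenCV 4.12 (cv2) and the standard library are available. Lean on these libraries where they do the work, as an engineer would, in place of code of your own. Each camera call takes 0.05 s, during which the arm holds its last target. There are 200 camera calls.

### The job

Make up the two optics kits from the parts standing on the white board: in the tray with three compartments stand the long objective in the compartment next to the handle, the filter cube in the middle one and the eyepiece in the last; in the tray with two compartments stand the short objective next to the handle and the condenser lens in the other. Set each part down upright, about in the middle of its compartment, without dropping it or tipping it over. Leave the culture dish, the oil bottle and the screw-top canister where they are.

Things in the scene. Friction and masses are not known exactly. Their poses are not given: they have to be found in the camera images.
- objective_long_mid (a point): The long microscope objective: round, 64 mm high, standing nose up: black cap 32 mm across and 8 mm high at the foot, bright steel barrel 30 mm across from 8 to 46 mm, tapering to a 15 mm nose. About 0.15 kg. It starts upright somewhere on the white board (6 mm thick), among the other stock; point half-way up on its centre line, z up, 32 mm above its foot.
- objective_short_mid (a point): The short microscope objective: round, 36 mm high, standing nose up: black cap 34 mm across and 8 mm high at the foot, bright steel barrel 32 mm across from 8 to 29 mm, then a flat nose 25 mm across with a wide lens. About 0.1 kg. It starts upright somewhere on the white board (6 mm thick), among the other stock; point half-way up on its centre line, z up, 18 mm above its foot.
- eyepiece_mid (a point): Eyepiece: round, 60 mm high, standing on its black rubber eyecup (42 mm across, 9 mm high); above it a black ribbed body 34 mm across from 9 to 34 mm, then a steel tube 30 mm across with a flat lens on top. About 0.13 kg. It starts upright somewhere on the white board (6 mm thick), among the other stock; point half-way up on its centre line, z up, 30 mm above its foot.
- filter_cube_mid (a point): Fluorescence filter cube: black rectangular block, 40 mm along its x, 32 mm along its y, 42 mm high, with a round greenish window in a bright ring on top and an amber one on its -x face (1 mm proud); the two y faces are plain. About 0.12 kg. It starts upright somewhere on the white board (6 mm thick), among the other stock; point half-way up on its centre line, z up, 21 mm above its foot.
- condenser_mid (a point): Condenser lens: squat round dark grey drum, 46 mm across and 27 mm high, with a broad glass dome 38 mm across on it, 38 mm high overall. About 0.14 kg. It starts upright somewhere on the white board (6 mm thick), among the other stock; point half-way up on its centre line, z up, 19 mm above its foot.
- tray_three: Shallow stainless steel tray, fixed on the bench, 92 mm wide along x, 270 mm long along y, 10 mm high, with three equal square compartments in a row along y, each 86 mm inside, floor 3 mm thick, walls and dividers 3 mm thick and 7 mm above the floor. A flat wire loop handle sticks out 25 mm from its -y end. Origin under the middle of the tray at bench level, z up; compartment centres at x = 0 and y = -89 (next to the handle), 0 (middle) and +89 (last) mm.
- tray_two: Shallow stainless steel tray, fixed on the bench, 92 mm wide along x, 181 mm long along y, 10 mm high, with two equal square compartments in a row along y, each 86 mm inside, floor 3 mm thick, walls and dividers 3 mm thick and 7 mm above the floor. A flat wire loop handle sticks out 25 mm from its +y end. Origin under the middle of the tray at bench level, z up; compartment centres at x = 0 and y = +44.5 (next to the handle) and -44.5 (the other) mm.
- culture_dish_mid (a point): Covered culture dish, bystander, to be left alone: flat clear round dish with pink medium inside, 60 mm across, 14 mm high, loose on the white board; point at its middle, 7 mm above its foot, z up.
- oil_bottle_mid (a point): Immersion oil bottle, bystander, to be left alone: amber, 30 mm across, 68 mm high, black cap, loose on the white board; point at its middle, 34 mm above its foot, z up.
- canister_mid (a point): Screw-top canister, bystander, to be left alone: clear round pot with a ribbed grey lid, 45 mm across, 52 mm high, loose on the white board; point at its middle, 26 mm above its foot, z up.
Mind the look-alikes: they are no part of the job. Leave any green, purple or yellow look-alike of the part that bears filter_cube_mid alone.

How it is judged:
By the outcome, as a careful person would: the job done as asked, in the order asked, and still so for the second after the job is handed in, with the robot touching nothing.
It also fails if it takes over 122 s, if anything falls off the work surface, if the arm or the gripper's body presses on something with over 40 N, if the wrist force passes 120 N, or if a joint passes its speed limit or range.

## Working session

There is one attempt and no reset: what is moved stays moved. The work goes in short steps, Python scripts to look and compute and a tool call to move; the robot and the scene stay as the last step left them, time stands still between calls to the robot, and variables do not carry over. Pictures are saved under pics/ and viewed, at most 14 in all, crops included, and the job is handed in when it is done.

Besides the shell and the picture viewer there is one more tool, called after "Request:" by a JSON object that holds its "op" and its "data". jog_arm: Moves the arm, as the interface text tells. Scaled input: -1 to 1 covers 100 mm each way for a shift and 30 degrees each way for a turn. Its arguments: {"type":"object","properties":{"moves":{"type":"array","items":{"type":"array","items":{"type":"array","items":{"type":"number"}}}},"hand":{"type":"number"},"force":{"type":"number"}},"required":["moves"]}

```bash
mkdir -p pics; ls
python3 - <<'E'
from bench import ctrl
import cv2,numpy as np
for c in("top","side"):
    im=ctrl.read_camera(c); cv2.imwrite(f"pics/{c}0.png",cv2.resize(im[:,:,::-1],(800,600)))
    i=ctrl.camera_info(c); print(c,i['fx'],i['fy'],i['cx'],i['cy']); print(np.round(np.array(i['world_to_cam']),3).tolist())
s=ctrl.get_state(); print(s['t'],s['tool_pos'],np.round(s['tcp_rot'],3).tolist(),s['opening'],ctrl.grasp_offset)
E
```

```text
pics
top 451.129866311781 451.129866311781 283.4963949421259 204.49570117538815
[[-0.012, -1.0, -0.018, 78.723], [-0.995, 0.013, -0.097, 530.133], [0.098, 0.017, -0.995, 1061.36], [0.0, 0.0, 0.0, 1.0]]
side 532.4403324434303 532.4403324434303 288.33306147824226 199.7212713687965
[[-0.796, -0.605, -0.005, 459.243], [-0.373, 0.497, -0.784, 206.098], [0.476, -0.623, -0.621, 1003.559], [0.0, 0.0, 0.0, 1.0]]
0.1 [ 170.77006988 -522.32265258  230.56040076] [[0.951, 0.311, -0.0], [0.311, -0.951, 0.002], [0.0, -0.002, -1.0]] 85.36302161510466 18.700000000000003
```

View pics/top0.png

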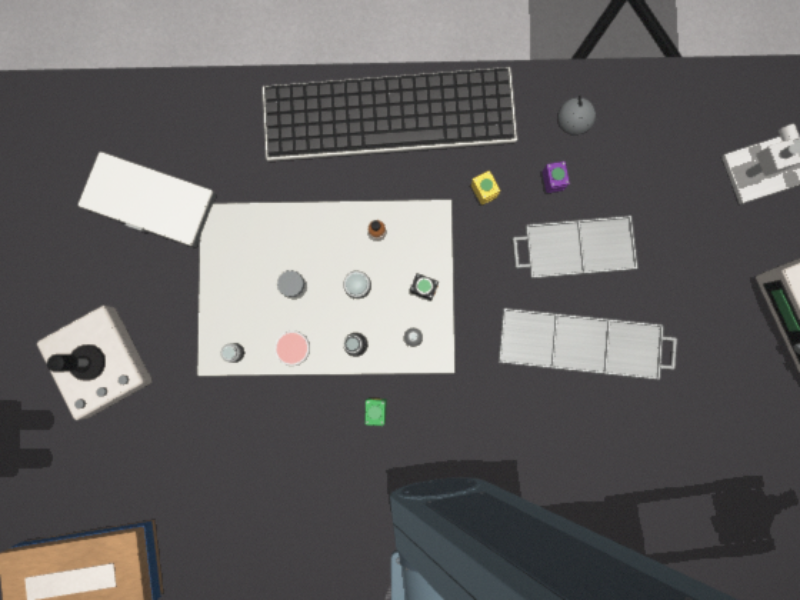

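View pics/side0.png

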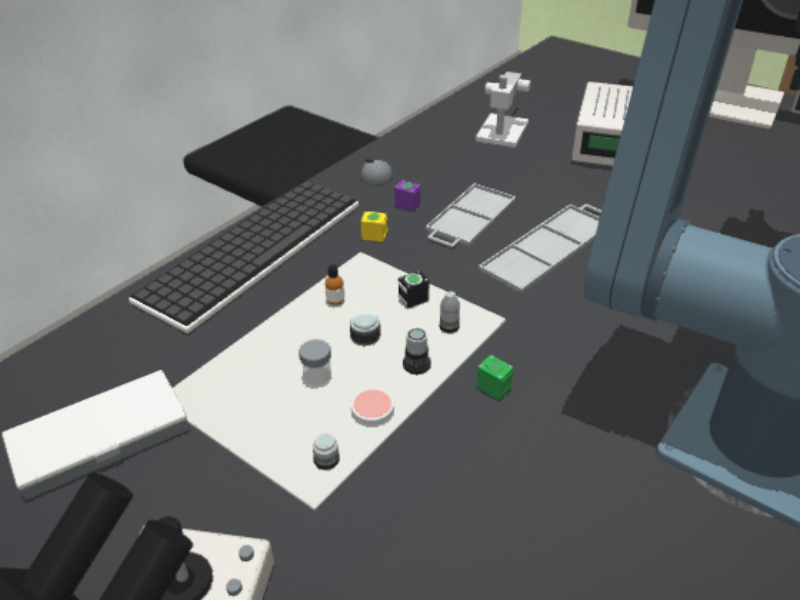

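The two pictures agree. All pixels are in the 800x600 top view:
- **Parts:** long objective (413,337), eyepiece (354,344), condenser (357,284), black cube (424,287), short objective (231,352).
- **Bystanders:** canister (291,284), dish (292,348), bottle (377,229).
- **Cube candidates:** black on the board (424,287), green (375,412), yellow (486,187), purple (556,177). Only the black one on the board fits the description.
- **Trays:** the two-compartment tray is at (582,247) with its handle to the left (+y). The three-compartment tray is at (580,344) with its handle to the right (-y).

```bash
cat > h.py <<'E'
from bench import ctrl
import cv2,numpy as np
from scipy.optimize import minimize
def proj(c,P):
    i=ctrl.camera_info(c); T=np.array(i['world_to_cam']); q=np.atleast_2d(P)@T[:3,:3].T+T[:3,3]
    return np.c_[q[:,0]/q[:,2]*i['fx']+i['cx'],q[:,1]/q[:,2]*i['fy']+i['cy']]
def unproj(c,uv,z):
    i=ctrl.camera_info(c);T=np.array(i['world_to_cam']);R=T[:3,:3];o=-R.T@T[:3,3]
    d=R.T@np.array([(uv[0]-i['cx'])/i['fx'],(uv[1]-i['cy'])/i['fy'],1]);return (o+d*(z-o[2])/d[2])[:2]
a=np.linspace(0,2*np.pi,40,endpoint=False)
ring=lambda d,z:np.c_[d/2*np.cos(a),d/2*np.sin(a),0*a+z]
def cyl(*s): return [np.r_[ring(d0,z0),ring(d1,z1)] for d0,z0,d1,z1 in s]
def box(x,y,z): return [np.array([[i*x/2,j*y/2,k*z] for i in(-1,1) for j in(-1,1) for k in(0,1)])]
M={'objective_long_mid':cyl((32,0,32,8),(30,8,30,46),(30,46,15,64)),
'objective_short_mid':cyl((34,0,34,8),(32,8,32,29),(25,29,25,36)),
'eyepiece_mid':cyl((42,0,42,9),(34,9,34,34),(30,34,30,60)),
'filter_cube_mid':box(40,32,42),
'condenser_mid':cyl((46,0,46,27),(38,27,38,31),(38,31,20,38)),
'canister_mid':cyl((45,0,45,52)),'culture_dish_mid':cyl((60,0,60,14)),'oil_bottle_mid':cyl((30,0,30,50),(18,50,18,68)),
'tray_three':box(92,270,10),'tray_two':box(92,181,10)}
S=8
def render(c,hulls,p,z):
    m=np.zeros((420*S//2,560*S//2),np.uint8);cs,sn=np.cos(p[2]),np.sin(p[2])
    R=np.array([[cs,-sn,0],[sn,cs,0],[0,0,1]])
    for h in hulls:
        q=(proj(c,h@R.T+[p[0],p[1],z])+.5)*S/2
        cv2.fillConvexPoly(m,cv2.convexHull(np.round(q).astype(np.int32)),1)
    return m
def fit(name,regs,p0,z,yaw=False):
    big={c:cv2.resize(r.astype(np.float32),None,fx=S/2,fy=S/2,interpolation=cv2.INTER_LINEAR)>.5 for c,r in regs.items()}
    def f(v):
        p=[v[0],v[1],v[2]/30 if yaw else 0];s=0
        for c,b in big.items():
            m=render(c,M[name],p,z)>0; s+=1-(m&b).sum()/(m|b).sum()
        return s/len(big)
    best=None
    for y0 in ([p0[2]+d for d in(-.35,0,.35)] if yaw else [0]):
        x0=np.array([p0[0],p0[1],y0*30]) if yaw else np.array(p0[:2])
        sx=np.vstack([x0]+[x0+6*e for e in np.eye(len(x0))])
        r=minimize(f,x0,method='Nelder-Mead',options=dict(initial_simplex=sx,xatol=.1,fatol=1e-4,maxiter=90))
        if best is None or r.fun<best.fun:best=r
    v=best.x;return [round(float(v[0]),1),round(float(v[1]),1),round(float(v[2])/30,3) if yaw else 0],round(1-best.fun,3)
E
cat > m.py <<'E'
from h import *
E0=dict(objective_long_mid=(413,337),eyepiece_mid=(354,344),condenser_mid=(357,284),filter_cube_mid=(424,287),objective_short_mid=(231,352),canister_mid=(291,284),culture_dish_mid=(292,348),oil_bottle_mid=(377,229),tray_three=(580,344),tray_two=(582,247))
for c in("top","side"): ctrl.read_camera(c)
for n,uv in E0.items():
    t=n.startswith('tray'); z=0 if t else 6; p0=list(unproj('top',np.array(uv)*.7,z+15*(not t)))+[0]
    regs={}
    for c in ("top","side"):
        want=proj(c,[[p0[0],p0[1],z+15*(not t)]])[0]
        for d in ctrl.trace(n,c):
            if np.hypot(d['point'][1]-want[0],d['point'][0]-want[1])<20:
                r=d['region'].astype(np.uint8)
                if t: r=cv2.morphologyEx(cv2.morphologyEx(r,cv2.MORPH_CLOSE,np.ones((3,3))),cv2.MORPH_OPEN,np.ones((9,9)))
                regs[c]=r;break
    yaw=t or n[0]=='f'
    if t: p0[2]=-.05 if n=='tray_three' else .05
    if n=='filter_cube_mid': p0[2]=-.4
    if yaw and 'top' in regs:
        (_,wh,ang)=cv2.minAreaRect(cv2.findNonZero(regs['top'])); print(n,wh,ang)
    for k in (["top"],["side"],["top","side"]):
        rr={c:regs[c] for c in k if c in regs}
        if rr: print(n,k,*fit(n,rr,p0,z,yaw))
E
python3 m.py
```

```text
objective_long_mid ['top'] [456.8, 60.4, 0] 0.827
objective_long_mid ['top', 'side'] [456.8, 60.4, 0] 0.827
eyepiece_mid ['top'] [445.2, 158.4, 0] 0.94
eyepiece_mid ['side'] [445.8, 160.5, 0] 0.909
eyepiece_mid ['top', 'side'] [445.5, 159.1, 0] 0.908
condenser_mid ['top'] [546.9, 154.9, 0] 0.934
condenser_mid ['side'] [548.5, 155.7, 0] 0.94
condenser_mid ['top', 'side'] [547.9, 155.4, 0] 0.929
filter_cube_mid (17.46375846862793, 14.70632266998291) 23.198589324951172
filter_cube_mid ['top'] [540.6, 42.7, -0.798] 0.735
filter_cube_mid ['side'] [540.1, 43.8, -0.209] 0.873
filter_cube_mid ['top', 'side'] [541.5, 42.7, 0.112] 0.785
objective_short_mid ['top'] [434.0, 365.3, 0] 0.935
objective_short_mid ['side'] [435.6, 368.6, 0] 0.921
objective_short_mid ['top', 'side'] [434.5, 367.5, 0] 0.878
canister_mid ['top'] [548.3, 264.5, 0] 0.843
canister_mid ['top', 'side'] [548.3, 264.5, 0] 0.843
culture_dish_mid ['top'] [441.9, 265.9, 0] 0.936
culture_dish_mid ['side'] [443.1, 267.2, 0] 0.873
culture_dish_mid ['top', 'side'] [442.3, 266.2, 0] 0.904
oil_bottle_mid ['top'] [635.1, 116.8, 0] 0.674
oil_bottle_mid ['side'] [641.3, 119.4, 0] 0.739
oil_bottle_mid ['top', 'side'] [640.3, 119.6, 0] 0.702
tray_three (113.94938659667969, 38.000579833984375) 6.009005546569824
tray_three ['top'] [442.6, -223.8, -0.113] 0.957
tray_three ['side'] [444.1, -222.7, -0.106] 0.917
tray_three ['top', 'side'] [443.3, -223.2, -0.114] 0.935
tray_two (37.45351028442383, 75.32225036621094) 85.2363510131836
tray_two ['top'] [608.5, -230.5, 0.066] 0.964
tray_two ['side'] [608.8, -227.5, 0.067] 0.925
tray_two ['top', 'side'] [608.7, -229.7, 0.068] 0.941
```

Run:
```python
import cv2
a=cv2.imread('pics/top0.png')[255:320,380:470];b=cv2.imread('pics/side0.png')[250:330,370:480]
cv2.imwrite('pics/cube.png',cv2.hconcat([cv2.resize(a,(390,300),interpolation=2),cv2.resize(b,(400,300),interpolation=2)]))
```

```text
(no output)
```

View pics/cube.png

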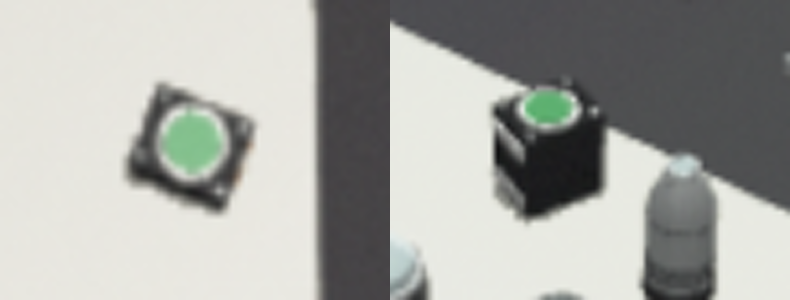

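The crop shows the black cube with its green window. An amber edge shows on its right side (-y) in the top view, so cube x points near +y, a yaw of about 70°. I'll refit the cube and the long objective from there.

```bash
cat > go.py <<'E'
# usage: go.py x y z yaw_deg -> shift (tool axes, units of 100mm) and turn (units of 30deg) from present pose
from bench import ctrl
import numpy as np,sys
from scipy.spatial.transform import Rotation as Ro
def go(x,y,z,yaw,s=None):
    s=s or ctrl.get_state(); R=np.array(s['tcp_rot']);p=np.array(s['tool_pos'])
    c,n=np.cos(np.radians(yaw)),np.sin(np.radians(yaw))
    G=np.array([[c,n,0],[n,-c,0],[0,0,-1]])
    print('t',round(s['t'],2),'pos',p.round(1),'turn/30',np.round(Ro.from_matrix(R.T@G).as_rotvec(degrees=True)/30,3),
      'shift/100 now-axes',np.round(R.T@(np.array([x,y,z])-p)/100,3),'goal-axes',np.round(G.T@(np.array([x,y,z])-p)/100,3),'open',round(s['opening'],1))
if __name__=='__main__': go(*map(float,sys.argv[1:5]))
E
python3 - <<'E'
from h import *
for c in("top","side"): ctrl.read_camera(c)
for n,p0,yaw in(('filter_cube_mid',[541,43,1.2],True),('objective_long_mid',[457,60,0],False)):
    regs={}
    for c in("top","side"):
        w=proj(c,[[p0[0],p0[1],27]])[0]; 
        ds=ctrl.trace(n,c); print(n,c,w.round(),[(d['point'],round(d['p'],2),int(d['region'].sum())) for d in ds])
        for d in ds:
            if np.hypot(d['point'][1]-w[0],d['point'][0]-w[1])<20: regs[c]=d['region'];break
    for k in(["top"],["side"],["top","side"]):
        rr={c:regs[c] for c in k if c in regs}
        if rr: print(k,*fit(n,rr,p0,6,yaw))
print(proj('side',[[456.8,60.4,6],[456.8,60.4,70]])/.7)
E
python3 go.py 457 60 150 69
```

```text
filter_cube_mid top [295. 200.] [([199.1, 294.4], 0.75, 241), ([287.2, 260.2], 0.74, 238), ([130.8, 339.6], 0.68, 320), ([122.8, 388.3], 0.61, 340)]
filter_cube_mid side [289. 202.] [([205.0, 289.5], 0.83, 440), ([160.5, 260.3], 0.74, 331), ([262.0, 346.3], 0.68, 563), ([134.5, 283.9], 0.6, 314)]
['top'] [541.4, 41.5, 1.205] 0.895
['side'] [541.2, 42.7, 1.14] 0.927
['top', 'side'] [541.4, 42.3, 1.157] 0.906
objective_long_mid top [289. 235.] [([236.8, 289.8], 0.59, 136)]
objective_long_mid side [315. 220.] [([219.6, 313.7], 0.72, 380)]
['top'] [456.7, 59.8, 0] 0.921
['side'] [457.3, 62.1, 0] 0.933
['top', 'side'] [457.2, 60.5, 0] 0.915
[[449.85949976 324.77716549]
 [450.98896662 292.6766744 ]]
t 1.5 pos [ 170.8 -522.8  231.3] turn/30 [-0.    -0.    -1.697] shift/100 now-axes [ 4.53  -4.651  0.813] goal-axes [6.466 0.583 0.813] open 85.2
```

Request:
{"op": "jog_arm", "data": {"moves": [[[0,0,0.1,0,0,-0.27],[0,0,0.1,0,0,-0.27],[0,0,0.1,0,0,-0.27],[0,0,0.1,0,0,-0.27],[0,0,0.1,0,0,-0.27],[0,0,0.1,0,0,-0.28],[0.3,0,0.1,0,0,0],[0.4,0,0.1,0,0,0],[0.4,0,0,0,0,0],[0.4,0,0,0,0,0]]], "hand": 0.3, "force": 40}}

```text
t: 2.5
tool_pos: [229.7, -383.2, 150.8]
tcp_rot: [[0.392, 0.92, -0.0], [0.92, -0.392, 0.001], [0.001, -0.0, -1.0]]
contact_force: [0.9, 0.4, 0.9]
opening: 55.3
gripper_force: 0.0
```

```bash
python3 go.py 457 60.8 110 67
```

```text
t 2.5 pos [ 229.7 -383.2  150.8] turn/30 [-0.001 -0.001 -0.002] shift/100 now-axes [4.975 0.354 0.412] goal-axes [4.975 0.358 0.408] open 55.3
```

Request:
{"op": "jog_arm", "data": {"moves": [[[0.45,0.04,0.04,0,0,0],[0.45,0.04,0.04,0,0,0],[0.45,0.04,0.04,0,0,0],[0.45,0.04,0.04,0,0,0],[0.45,0.04,0.04,0,0,0],[0.45,0.04,0.04,0,0,0],[0.45,0.04,0.04,0,0,0],[0.45,0.04,0.04,0,0,0],[0.45,0.04,0.04,0,0,0],[0.45,0,0.04,0,0,0]]]}}

```text
t: 3.5
tool_pos: [439.7, 17.1, 111.5]
tcp_rot: [[0.391, 0.921, 0.002], [0.921, -0.391, -0.0], [0.0, 0.002, -1.0]]
contact_force: [0.5, -0.4, -0.6]
opening: 55.6
gripper_force: 0.0
```

```bash
python3 go.py 457 60.8 16 67
```

```text
t 3.5 pos [439.7  17.1 111.5] turn/30 [ 0.003 -0.     0.   ] shift/100 now-axes [ 0.469 -0.013  0.955] goal-axes [ 0.47  -0.012  0.955] open 55.6
```

Request:
{"op": "jog_arm", "data": {"moves": [[[0.2,-0.01,0,0,0,0],[0.2,0,0,0,0,0],[0.07,0,0,0,0,0],[0,0,0.15,0,0,0],[0,0,0.2,0,0,0],[0,0,0.2,0,0,0],[0,0,0.2,0,0,0],[0,0,0.15,0,0,0],[0,0,0.05,0,0,0],[0,0,0,0,0,0]]]}}

```text
t: 4.5
tool_pos: [455.5, 58.6, 15.9]
tcp_rot: [[0.391, 0.92, -0.001], [0.92, -0.391, 0.0], [-0.001, -0.001, -1.0]]
contact_force: [0.2, 0.8, 0.3]
opening: 55.1
gripper_force: 0.0
```

```bash
python3 - <<'E'
from bench import ctrl
import cv2
a=ctrl.read_camera('top')[180:280,220:360,::-1];b=ctrl.read_camera('side')[150:270,240:390,::-1]
cv2.imwrite('pics/g1.png',cv2.hconcat([cv2.resize(a,(400,300),interpolation=2),cv2.resize(b,(375,300),interpolation=2)]))
E
python3 go.py 457 60.8 16 67
```

```text
t 4.6 pos [456.4  58.7  16.9] turn/30 [ 0.002 -0.    -0.001] shift/100 now-axes [ 0.022 -0.003  0.009] goal-axes [ 0.022 -0.003  0.009] open 55.4
```

View pics/g1.png

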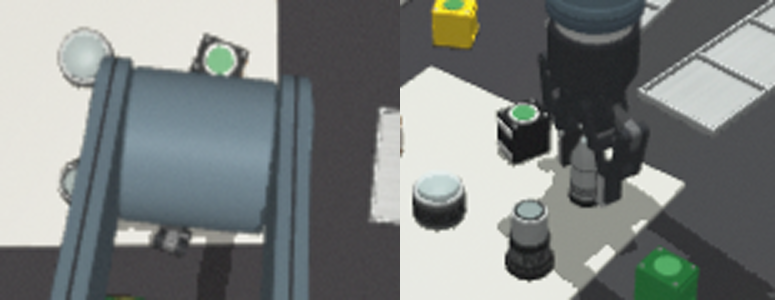

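The fingers straddle the long objective at (585,180) in the side crop, and the cube is clear of them. I'll close the gripper.

Request:
{"op": "jog_arm", "data": {"moves": [[[0.02,0,0,0,0,0],[0,0,0,0,0,0],[0,0,0,0,0,0],[0,0,0,0,0,0],[0,0,0,0,0,0],[0,0,0,0,0,0],[0,0,0,0,0,0],[0,0,0,0,0,0],[0,0,0,0,0,0],[0,0,0,0,0,0]]], "hand": -1, "force": 40}}

```text
t: 5.6
tool_pos: [457.3, 61.0, 17.2]
tcp_rot: [[0.391, 0.921, 0.002], [0.921, -0.391, -0.0], [0.001, 0.002, -1.0]]
contact_force: [-0.5, -0.4, 5.4]
opening: 28.9
gripper_force: 39.5
```

```bash
cat >> go.py <<'E'
def comp(tray,k):
    x,y,w=(443.2,-223.3,-.113) if tray==3 else (608.6,-229.5,.067)
    return x-k*np.sin(w),y+k*np.cos(w)
E
python3 - <<'E'
from go import *
for a in((3,-89),(3,0),(3,89),(2,44.5),(2,-44.5)): print(a,np.round(comp(*a),1))
go(*comp(3,-89),116,67)
E
```

```text
(3, -89) [ 433.2 -311.7]
(3, 0) [ 443.2 -223.3]
(3, 89) [ 453.2 -134.9]
(2, 44.5) [ 605.6 -185.1]
(2, -44.5) [ 611.6 -273.9]
t 5.6 pos [457.3  61.   17.2] turn/30 [ 0.003 -0.001  0.   ] shift/100 now-axes [-3.525  1.235 -0.988] goal-axes [-3.526  1.234 -0.988] open 28.9
```

Request:
{"op": "jog_arm", "data": {"moves": [[[0,0,-0.2,0,0,0],[0,0,-0.3,0,0,0],[0,0,-0.3,0,0,0],[-0.2,0.06,-0.2,0,0,0],[-0.35,0.12,0,0,0,0],[-0.35,0.12,0,0,0,0],[-0.35,0.12,0,0,0,0],[-0.35,0.12,0,0,0,0],[-0.35,0.12,0,0,0,0],[-0.35,0.12,0,0,0,0]]]}}

```text
t: 6.6
tool_pos: [438.2, -182.6, 116.5]
tcp_rot: [[0.391, 0.921, 0.0], [0.921, -0.391, -0.0], [-0.0, 0.0, -1.0]]
contact_force: [0.7, 1.1, -1.3]
opening: 28.9
gripper_force: 39.8
```

```bash
python3 go.py 433.2 -311.7 20 67
```

```text
t 6.6 pos [ 438.2 -182.6  116.5] turn/30 [0.001 0.    0.   ] shift/100 now-axes [-1.208  0.458  0.965] goal-axes [-1.208  0.458  0.965] open 28.9
```

Request:
{"op": "jog_arm", "data": {"moves": [[[-0.35,0.13,0,0,0,0],[-0.35,0.13,0,0,0,0],[-0.3,0.12,0,0,0,0],[-0.15,0.06,0.1,0,0,0],[-0.06,0.02,0.2,0,0,0],[0,0,0.2,0,0,0],[0,0,0.2,0,0,0],[0,0,0.15,0,0,0],[0,0,0.08,0,0,0],[0,0,0,0,0,0]]]}}

```text
t: 7.6
tool_pos: [432.9, -309.2, 21.9]
tcp_rot: [[0.39, 0.921, -0.002], [0.921, -0.39, 0.003], [0.001, -0.003, -1.0]]
contact_force: [-0.1, 1.0, -0.6]
opening: 29.2
gripper_force: 39.8
```

```bash
python3 - <<'E'
from bench import ctrl
import cv2
a=ctrl.read_camera('top')[190:320,320:500,::-1];b=ctrl.read_camera('side')[100:250,300:500,::-1]
cv2.imwrite('pics/p1.png',cv2.hconcat([cv2.resize(a,(400,300),interpolation=2),cv2.resize(b,(400,300),interpolation=2)]))
E
python3 go.py 433.2 -311.7 14 67
```

```text
t 7.7 pos [ 433.9 -310.4   23.5] turn/30 [0.    0.    0.001] shift/100 now-axes [-0.014 -0.002  0.095] goal-axes [-0.014 -0.002  0.095] open 29.1
```

View pics/p1.png

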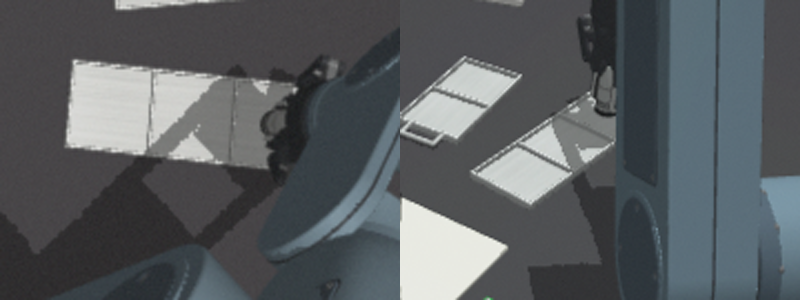

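The objective hangs over the handle-end compartment (top crop (275,120)). I'll lower it gently.

Request:
{"op": "jog_arm", "data": {"moves": [[[-0.01,0,0.03,0,0,0],[0,0,0.02,0,0,0],[0,0,0.01,0,0,0],[0,0,0.01,0,0,0],[0,0,0.01,0,0,0],[0,0,0,0,0,0],[0,0,0,0,0,0],[0,0,0,0,0,0],[0,0,0,0,0,0],[0,0,0,0,0,0]]]}}

```text
t: 8.7
tool_pos: [433.3, -311.6, 15.3]
tcp_rot: [[0.391, 0.92, 0.0], [0.92, -0.391, -0.0], [-0.0, 0.0, -1.0]]
contact_force: [-0.3, 0.9, -1.2]
opening: 28.9
gripper_force: 39.8
```

Request:
{"op": "jog_arm", "data": {"moves": [[[0,0,0.005,0,0,0],[0,0,0.005,0,0,0],[0,0,0.005,0,0,0],[0,0,0,0,0,0],[0,0,0,0,0,0],[0,0,0,0,0,0],[0,0,0,0,0,0],[0,0,0,0,0,0],[0,0,0,0,0,0],[0,0,0,0,0,0]]]}}

```text
t: 9.7
tool_pos: [433.2, -311.6, 14.2]
tcp_rot: [[0.391, 0.92, 0.0], [0.92, -0.391, -0.0], [-0.0, 0.0, -1.0]]
contact_force: [-1.9, 1.7, 5.6]
opening: 28.8
gripper_force: 40.4
```

Contact is made at 5.6 N. I'll release and rise.

Request:
{"op": "jog_arm", "data": {"moves": [[[0,0,0,0,0,0],[0,0,0,0,0,0],[0,0,0,0,0,0],[0,0,0,0,0,0],[0,0,0,0,0,0],[0,0,-0.05,0,0,0],[0,0,-0.2,0,0,0],[0,0,-0.25,0,0,0],[0,0,-0.25,0,0,0],[0,0,-0.25,0,0,0]]], "hand": 0.2}}

```text
t: 10.7
tool_pos: [433.2, -311.5, 115.1]
tcp_rot: [[0.391, 0.92, 0.0], [0.92, -0.391, -0.0], [-0.0, 0.0, -1.0]]
contact_force: [-0.0, -0.9, 1.0]
opening: 51.4
gripper_force: 0.0
```

```bash
python3 go.py 541.4 42.3 114 67
```

```text
t 10.7 pos [ 433.2 -311.5  115.1] turn/30 [ 0.  0. -0.] shift/100 now-axes [ 3.679 -0.387  0.011] goal-axes [ 3.679 -0.386  0.011] open 51.4
```

Next the filter cube.

Request:
{"op": "jog_arm", "data": {"moves": [[[0.3,-0.04,0,0,0,0],[0.45,-0.04,0,0,0,0],[0.45,-0.05,0,0,0,0],[0.45,-0.05,0,0,0,0],[0.45,-0.05,0,0,0,0],[0.45,-0.05,0,0,0,0],[0.45,-0.05,0,0,0,0],[0.4,-0.05,0,0,0,0],[0.25,0,0,0,0,0],[0,0,0,0,0,0]]]}}

```text
t: 11.7
tool_pos: [541.8, 42.3, 114.3]
tcp_rot: [[0.387, 0.922, 0.001], [0.922, -0.387, 0.001], [0.001, 0.001, -1.0]]
contact_force: [-0.4, -0.2, 0.5]
opening: 51.1
gripper_force: 0.0
```

```bash
python3 go.py 541.4 42.3 10 67
```

```text
t 11.7 pos [541.8  42.3 114.3] turn/30 [ 0.002 -0.002  0.007] shift/100 now-axes [-0.003 -0.004  1.043] goal-axes [-0.002 -0.003  1.043] open 51.1
```

Request:
{"op": "jog_arm", "data": {"moves": [[[0,0,0.15,0,0,0],[0,0,0.2,0,0,0],[0,0,0.2,0,0,0],[0,0,0.2,0,0,0],[0,0,0.15,0,0,0],[0,0,0.08,0,0,0],[0,0,0.04,0,0,0],[0,0,0.02,0,0,0],[0,0,0,0,0,0],[0,0,0,0,0,0]]]}}

```text
t: 12.7
tool_pos: [541.5, 39.2, 10.5]
tcp_rot: [[0.391, 0.92, 0.001], [0.92, -0.391, -0.0], [0.0, 0.001, -1.0]]
contact_force: [0.5, 0.2, -0.3]
opening: 51.1
gripper_force: 0.0
```

Request:
{"op": "jog_arm", "data": {"moves": [[[0,0,0,0,0,0],[0,0,0,0,0,0],[0,0,0,0,0,0],[0,0,0,0,0,0],[0,0,0,0,0,0],[0,0,0,0,0,0],[0,0,0,0,0,0],[0,0,0,0,0,0],[0,0,0,0,0,0],[0,0,0,0,0,0]]], "hand": -1}}

```text
t: 13.7
tool_pos: [541.3, 39.3, 10.5]
tcp_rot: [[0.391, 0.92, 0.001], [0.921, -0.391, -0.0], [0.0, 0.001, -1.0]]
contact_force: [-1.6, 1.0, 5.8]
opening: 31.7
gripper_force: 40.6
```

```bash
python3 go.py 443.2 -223.3 60 67
```

```text
t 13.7 pos [541.3  39.3  10.5] turn/30 [ 0.002 -0.001 -0.   ] shift/100 now-axes [-2.8    0.123 -0.496] goal-axes [-2.8    0.122 -0.495] open 31.7
```

Request:
{"op": "jog_arm", "data": {"moves": [[[0,0,-0.15,0,0,0],[0,0,-0.25,0,0,0],[0,0,-0.3,0,0,0],[-0.3,0.02,-0.1,0,0,0],[-0.45,0.02,0,0,0,0],[-0.45,0.02,0,0,0,0],[-0.45,0.02,0,0,0,0],[-0.45,0.02,0,0,0,0],[-0.4,0.02,0,0,0,0],[-0.3,0,0,0,0,0]]]}}

```text
t: 14.7
tool_pos: [441.5, -225.4, 89.7]
tcp_rot: [[0.392, 0.92, -0.0], [0.92, -0.392, -0.0], [-0.0, 0.0, -1.0]]
contact_force: [0.3, -0.1, -0.9]
opening: 31.6
gripper_force: 39.9
```

```bash
python3 go.py 442 -226 8.5 67
```

```text
t 14.7 pos [ 441.5 -225.4   89.7] turn/30 [ 0.     0.001 -0.003] shift/100 now-axes [-0.003  0.007  0.812] goal-axes [-0.004  0.007  0.812] open 31.6
```

Request:
{"op": "jog_arm", "data": {"moves": [[[0,0,0.15,0,0,0],[0,0,0.2,0,0,0],[0,0,0.2,0,0,0],[0,0,0.13,0,0,0],[0,0,0.07,0,0,0],[0,0,0.03,0,0,0],[0,0,0.01,0,0,0],[0,0,0.01,0,0,0],[0,0,0,0,0,0],[0,0,0,0,0,0]]]}}

```text
t: 15.7
tool_pos: [442.9, -223.4, 10.3]
tcp_rot: [[0.391, 0.921, 0.001], [0.921, -0.391, -0.001], [-0.0, 0.001, -1.0]]
contact_force: [0.1, -0.2, -1.2]
opening: 31.8
gripper_force: 39.9
```

Request:
{"op": "jog_arm", "data": {"moves": [[[0,0,0.005,0,0,0],[0,0,0.005,0,0,0],[0,0,0.005,0,0,0],[0,0,0,0,0,0],[0,0,0,0,0,0],[0,0,0,0,0,0],[0,0,0,0,0,0],[0,0,0,0,0,0],[0,0,0,0,0,0],[0,0,0,0,0,0]]]}}

```text
t: 16.7
tool_pos: [442.5, -223.2, 8.3]
tcp_rot: [[0.391, 0.92, -0.0], [0.92, -0.391, 0.0], [0.0, -0.0, -1.0]]
contact_force: [-0.5, -0.4, -0.4]
opening: 31.5
gripper_force: 39.9
```

Request:
{"op": "jog_arm", "data": {"moves": [[[-0.02,0,0.003,0,0,0],[0,0,0.003,0,0,0],[0,0,0.003,0,0,0],[0,0,0,0,0,0],[0,0,0,0,0,0],[0,0,0,0,0,0],[0,0,0,0,0,0],[0,0,0,0,0,0],[0,0,0,0,0,0],[0,0,0,0,0,0]]]}}

```text
t: 17.7
tool_pos: [441.8, -225.0, 7.4]
tcp_rot: [[0.391, 0.92, 0.0], [0.92, -0.391, -0.0], [-0.0, 0.0, -1.0]]
contact_force: [-0.7, -0.6, 0.0]
opening: 31.7
gripper_force: 40.0
```

Request:
{"op": "jog_arm", "data": {"moves": [[[0,0,0.003,0,0,0],[0,0,0.004,0,0,0],[0,0,0,0,0,0],[0,0,0,0,0,0],[0,0,0,0,0,0],[0,0,0,0,0,0],[0,0,0,0,0,0],[0,0,0,0,0,0],[0,0,0,0,0,0],[0,0,0,0,0,0]]]}}

```text
t: 18.7
tool_pos: [441.8, -225.1, 7.4]
tcp_rot: [[0.391, 0.92, 0.0], [0.92, -0.391, -0.0], [-0.0, 0.0, -1.0]]
contact_force: [-3.3, 0.6, 8.2]
opening: 32.0
gripper_force: 41.1
```

Contact at 8 N. I'll release and rise.

Request:
{"op": "jog_arm", "data": {"moves": [[[0,0,0,0,0,0],[0,0,0,0,0,0],[0,0,0,0,0,0],[0,0,0,0,0,0],[0,0,0,0,0,0],[0,0,-0.05,0,0,0],[0,0,-0.2,0,0,0],[0,0,-0.25,0,0,0],[0,0,-0.25,0,0,0],[0,0,-0.25,0,0,0]]], "hand": 0.1}}

```text
t: 19.7
tool_pos: [441.6, -224.9, 108.0]
tcp_rot: [[0.391, 0.92, -0.0], [0.92, -0.391, 0.0], [0.0, -0.0, -1.0]]
contact_force: [-0.2, -0.3, 0.5]
opening: 47.0
gripper_force: 0.0
```

```bash
python3 go.py 445.5 159.1 110 67
```

```text
t 19.7 pos [ 441.6 -224.9  108. ] turn/30 [-0. -0. -0.] shift/100 now-axes [ 3.55  -1.465 -0.02 ] goal-axes [ 3.55  -1.465 -0.02 ] open 47.0
```

Request:
{"op": "jog_arm", "data": {"moves": [[[0.25,-0.1,0,0,0,0],[0.4,-0.17,0,0,0,0],[0.4,-0.17,0,0,0,0],[0.4,-0.17,0,0,0,0],[0.4,-0.17,0,0,0,0],[0.4,-0.17,0,0,0,0],[0.4,-0.17,0,0,0,0],[0.4,-0.15,0,0,0,0],[0.35,-0.14,0,0,0,0],[0.15,-0.06,0,0,0,0]]], "hand": 0.2}}

```text
t: 20.7
tool_pos: [444.9, 162.2, 107.2]
tcp_rot: [[0.388, 0.921, 0.001], [0.921, -0.388, 0.001], [0.001, 0.0, -1.0]]
contact_force: [-0.5, -0.6, 0.8]
opening: 51.2
gripper_force: 0.0
```

```bash
python3 go.py 445.5 159.1 34 67
```

```text
t 20.7 pos [444.9 162.2 107.2] turn/30 [ 0.001 -0.002  0.005] shift/100 now-axes [-0.027  0.018  0.732] goal-axes [-0.026  0.018  0.732] open 51.2
```

Request:
{"op": "jog_arm", "data": {"moves": [[[0,0,0.1,0,0,0],[0,0,0.2,0,0,0],[0,0,0.2,0,0,0],[0,0,0.15,0,0,0],[0,0,0.08,0,0,0],[0,0,0,0,0,0],[0,0,0,0,0,0],[0,0,0,0,0,0],[0,0,0,0,0,0],[0,0,0,0,0,0]]]}}

```text
t: 21.7
tool_pos: [445.6, 159.3, 34.3]
tcp_rot: [[0.391, 0.921, 0.001], [0.921, -0.391, 0.0], [0.001, 0.001, -1.0]]
contact_force: [0.3, -0.2, -0.3]
opening: 51.7
gripper_force: 0.0
```

Request:
{"op": "jog_arm", "data": {"moves": [[[0,0,0,0,0,0],[0,0,0,0,0,0],[0,0,0,0,0,0],[0,0,0,0,0,0],[0,0,0,0,0,0],[0,0,0,0,0,0],[0,0,0,0,0,0],[0,0,0,0,0,0],[0,0,0,0,0,0],[0,0,0,0,0,0]]], "hand": -1}}

```text
t: 22.7
tool_pos: [445.3, 159.3, 34.3]
tcp_rot: [[0.391, 0.921, 0.0], [0.921, -0.391, 0.0], [0.0, 0.0, -1.0]]
contact_force: [-1.3, -0.3, 6.6]
opening: 31.5
gripper_force: 39.1
```

```bash
python3 go.py 453.2 -134.9 114 67
```

```text
t 22.7 pos [445.3 159.3  34.3] turn/30 [ 0.001 -0.     0.   ] shift/100 now-axes [-2.677  1.222 -0.797] goal-axes [-2.677  1.222 -0.797] open 31.5
```

Request:
{"op": "jog_arm", "data": {"moves": [[[0,0,-0.15,0,0,0],[0,0,-0.25,0,0,0],[0,0,-0.3,0,0,0],[-0.15,0.07,-0.1,0,0,0],[-0.35,0.16,0,0,0,0],[-0.4,0.18,0,0,0,0],[-0.4,0.18,0,0,0,0],[-0.4,0.18,0,0,0,0],[-0.4,0.18,0,0,0,0],[-0.3,0.15,0,0,0,0]]]}}

```text
t: 23.7
tool_pos: [452.3, -107.0, 113.7]
tcp_rot: [[0.392, 0.92, -0.0], [0.92, -0.392, -0.0], [-0.0, 0.0, -1.0]]
contact_force: [0.9, 0.5, -0.7]
opening: 31.0
gripper_force: 39.9
```

```bash
python3 - <<'E'
from bench import ctrl
import cv2
b=ctrl.read_camera('side')[80:290,220:500,::-1]
cv2.imwrite('pics/e1.png',cv2.resize(b,(560,420),interpolation=2))
E
python3 go.py 453.2 -134.9 34 67
```

```text
t 23.75 pos [ 453.7 -111.5  114. ] turn/30 [ 0.006  0.006 -0.004] shift/100 now-axes [-0.215  0.085  0.801] goal-axes [-0.218  0.087  0.8  ] open 31.2
```

View pics/e1.png

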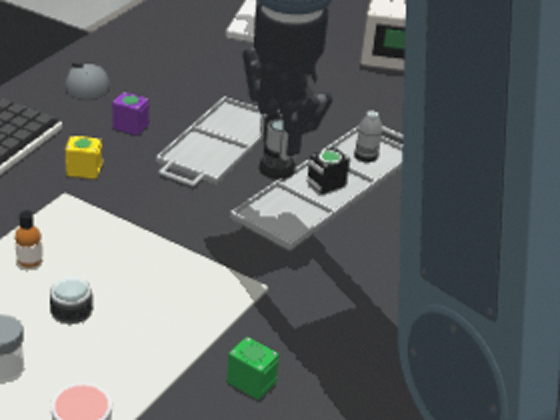

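Long objective (370,135) and cube (328,170) stand in their compartments. The eyepiece is held upright at (277,150).

Request:
{"op": "jog_arm", "data": {"moves": [[[-0.2,0.09,0,0,0,0],[-0.08,0.03,0.05,0,0,0],[0,0,0.2,0,0,0],[0,0,0.2,0,0,0],[0,0,0.18,0,0,0],[0,0,0.1,0,0,0],[0,0,0.05,0,0,0],[0,0,0.02,0,0,0],[0,0,0,0,0,0],[0,0,0,0,0,0]]]}}

```text
t: 24.75
tool_pos: [453.3, -135.3, 34.3]
tcp_rot: [[0.391, 0.921, 0.001], [0.921, -0.391, -0.001], [-0.0, 0.001, -1.0]]
contact_force: [-0.6, 0.9, -1.0]
opening: 31.1
gripper_force: 39.9
```

Request:
{"op": "jog_arm", "data": {"moves": [[[0,0,0.005,0,0,0],[0,0,0.005,0,0,0],[0,0,0.005,0,0,0],[0,0,0.005,0,0,0],[0,0,0.005,0,0,0],[0,0,0,0,0,0],[0,0,0,0,0,0],[0,0,0,0,0,0],[0,0,0,0,0,0],[0,0,0,0,0,0]]]}}

```text
t: 25.75
tool_pos: [452.8, -135.2, 31.4]
tcp_rot: [[0.391, 0.92, 0.0], [0.92, -0.391, -0.0], [-0.0, 0.0, -1.0]]
contact_force: [-1.2, -0.0, 4.0]
opening: 31.4
gripper_force: 40.4
```

Contact at 4 N. I'll release and rise.

Request:
{"op": "jog_arm", "data": {"moves": [[[0,0,0,0,0,0],[0,0,0,0,0,0],[0,0,0,0,0,0],[0,0,0,0,0,0],[0,0,0,0,0,0],[0,0,-0.05,0,0,0],[0,0,-0.2,0,0,0],[0,0,-0.25,0,0,0],[0,0,-0.25,0,0,0],[0,0,-0.15,0,0,0]]], "hand": 0.2}}

```text
t: 26.75
tool_pos: [453.5, -135.6, 123.4]
tcp_rot: [[0.391, 0.92, 0.002], [0.92, -0.391, -0.001], [-0.0, 0.003, -1.0]]
contact_force: [0.1, -0.8, 0.6]
opening: 51.3
gripper_force: 0.0
```

```bash
python3 go.py 434.5 367 120 67
```

```text
t 26.75 pos [ 453.5 -135.6  123.4] turn/30 [ 0.005  0.001 -0.   ] shift/100 now-axes [ 4.552 -2.139  0.027] goal-axes [ 4.552 -2.139  0.034] open 51.3
```

Request:
{"op": "jog_arm", "data": {"moves": [[[0.25,-0.11,0,0,0,0],[0.35,-0.165,0,0,0,0],[0.35,-0.165,0,0,0,0],[0.35,-0.165,0,0,0,0],[0.35,-0.165,0,0,0,0],[0.35,-0.165,0,0,0,0],[0.35,-0.165,0,0,0,0],[0.35,-0.165,0,0,0,0],[0.35,-0.165,0,0,0,0],[0.35,-0.165,0,0,0,0]]]}}

```text
t: 27.75
tool_pos: [438.6, 241.8, 121.7]
tcp_rot: [[0.391, 0.921, 0.001], [0.921, -0.391, 0.0], [0.0, 0.001, -1.0]]
contact_force: [0.3, 0.4, 0.5]
opening: 51.2
gripper_force: 0.0
```

Request:
{"op": "jog_arm", "data": {"moves": [[[0.35,-0.165,0,0,0,0],[0.35,-0.165,0,0,0,0],[0.3,-0.15,0,0,0,0],[0.15,-0.06,0,0,0,0],[0,0,0.1,0,0,0],[0,0,0.2,0,0,0],[0,0,0.2,0,0,0],[0,0,0.1,0,0,0],[0,0,0,0,0,0],[0,0,0,0,0,0]]]}}

```text
t: 28.75
tool_pos: [434.5, 366.5, 61.5]
tcp_rot: [[0.392, 0.92, -0.0], [0.92, -0.392, -0.0], [-0.0, 0.0, -1.0]]
contact_force: [0.3, -0.5, -0.7]
opening: 51.3
gripper_force: 0.0
```

```bash
python3 go.py 434.5 366.7 9 67
python3 - <<'E'
from bench import ctrl
import cv2
a=ctrl.read_camera('top')[200:290,110:230,::-1];b=ctrl.read_camera('side')[230:350,160:310,::-1]
cv2.imwrite('pics/s1.png',cv2.hconcat([cv2.resize(a,(400,300),interpolation=2),cv2.resize(b,(375,300),interpolation=2)]))
E
```

```text
t 28.75 pos [434.5 366.5  61.5] turn/30 [ 0.     0.    -0.002] shift/100 now-axes [ 0.002 -0.     0.525] goal-axes [ 0.002 -0.     0.525] open 51.3
```

View pics/s1.png

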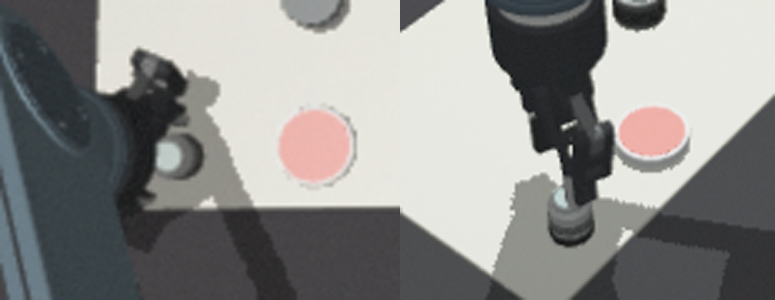

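The gripper is above the short objective (side crop (572,212)) and well clear of the dish. I'll descend and close.

Request:
{"op": "jog_arm", "data": {"moves": [[[0,0,0.1,0,0,0],[0,0,0.15,0,0,0],[0,0,0.12,0,0,0],[0,0,0.07,0,0,0],[0,0,0.05,0,0,0],[0,0,0.03,0,0,0],[0,0,0,0,0,0],[0,0,0,0,0,0],[0,0,0,0,0,0],[0,0,0,0,0,0]]]}}

```text
t: 29.85
tool_pos: [434.3, 367.3, 9.6]
tcp_rot: [[0.391, 0.92, 0.001], [0.92, -0.391, 0.0], [0.001, 0.0, -1.0]]
contact_force: [0.0, -0.2, -0.7]
opening: 51.2
gripper_force: 0.0
```

Request:
{"op": "jog_arm", "data": {"moves": [[[0,0,0,0,0,0],[0,0,0,0,0,0],[0,0,0,0,0,0],[0,0,0,0,0,0],[0,0,0,0,0,0],[0,0,0,0,0,0],[0,0,0,0,0,0],[0,0,0,0,0,0],[0,0,0,0,0,0],[0,0,0,0,0,0]]], "hand": -1}}

```text
t: 30.85
tool_pos: [434.3, 367.2, 9.7]
tcp_rot: [[0.391, 0.92, 0.001], [0.92, -0.391, 0.0], [0.0, 0.0, -1.0]]
contact_force: [-0.1, 0.3, 5.3]
opening: 31.3
gripper_force: 39.6
```

```bash
python3 go.py 605.6 -185.1 129 67
```

```text
t 30.85 pos [434.3 367.2   9.7] turn/30 [ 0.001 -0.001 -0.   ] shift/100 now-axes [-4.414  3.736 -1.194] goal-axes [-4.415  3.735 -1.193] open 31.3
```

Request:
{"op": "jog_arm", "data": {"moves": [[[0,0,-0.2,0,0,0],[0,0,-0.35,0,0,0],[0,0,-0.35,0,0,0],[-0.2,0.17,-0.3,0,0,0],[-0.3,0.25,0,0,0,0],[-0.3,0.25,0,0,0,0],[-0.3,0.25,0,0,0,0],[-0.3,0.26,0,0,0,0],[-0.3,0.26,0,0,0,0],[-0.3,0.26,0,0,0,0]]]}}

```text
t: 31.85
tool_pos: [512.4, 115.0, 128.9]
tcp_rot: [[0.391, 0.92, -0.0], [0.92, -0.391, 0.0], [-0.0, -0.0, -1.0]]
contact_force: [0.6, 0.3, -0.8]
opening: 31.0
gripper_force: 39.8
```

Request:
{"op": "jog_arm", "data": {"moves": [[[-0.3,0.25,0,0,0,0],[-0.3,0.25,0,0,0,0],[-0.3,0.26,0,0,0,0],[-0.3,0.26,0,0,0,0],[-0.3,0.25,0,0,0,0],[-0.3,0.25,0,0,0,0],[-0.3,0.25,0,0,0,0],[-0.2,0.17,0.1,0,0,0],[-0.11,0.1,0.1,0,0,0],[0,0,0.1,0,0,0]]]}}

```text
t: 32.85
tool_pos: [606.0, -186.5, 97.8]
tcp_rot: [[0.393, 0.92, -0.0], [0.92, -0.393, 0.0], [-0.0, -0.0, -1.0]]
contact_force: [-0.9, -0.0, -1.8]
opening: 30.7
gripper_force: 39.8
```

```bash
python3 go.py 605.6 -185.1 9.7 67
```

```text
t 32.85 pos [ 606.  -186.5   97.8] turn/30 [-0.001  0.    -0.004] shift/100 now-axes [ 0.012 -0.009  0.881] goal-axes [ 0.011 -0.009  0.881] open 30.7
```

Request:
{"op": "jog_arm", "data": {"moves": [[[0,0,0.2,0,0,0],[0,0,0.2,0,0,0],[0,0,0.2,0,0,0],[0,0,0.14,0,0,0],[0,0,0.08,0,0,0],[0,0,0.04,0,0,0],[0,0,0.02,0,0,0],[0,0,0,0,0,0],[0,0,0,0,0,0],[0,0,0,0,0,0]]]}}

```text
t: 33.85
tool_pos: [606.4, -185.3, 11.9]
tcp_rot: [[0.391, 0.92, 0.001], [0.92, -0.391, -0.001], [-0.0, 0.001, -1.0]]
contact_force: [-0.0, 0.3, -0.7]
opening: 31.0
gripper_force: 39.8
```

Request:
{"op": "jog_arm", "data": {"moves": [[[0,0,0.005,0,0,0],[0,0,0.005,0,0,0],[0,0,0.005,0,0,0],[0,0,0.005,0,0,0],[0,0,0.005,0,0,0],[0,0,0,0,0,0],[0,0,0,0,0,0],[0,0,0,0,0,0],[0,0,0,0,0,0],[0,0,0,0,0,0]]]}}

```text
t: 34.85
tool_pos: [606.0, -185.0, 8.7]
tcp_rot: [[0.391, 0.92, 0.0], [0.92, -0.391, 0.0], [0.0, 0.0, -1.0]]
contact_force: [0.6, 0.3, -1.1]
opening: 30.9
gripper_force: 39.8
```

Request:
{"op": "jog_arm", "data": {"moves": [[[0,0,0.005,0,0,0],[0,0,0.005,0,0,0],[0,0,0.005,0,0,0],[0,0,0.005,0,0,0],[0,0,0,0,0,0],[0,0,0,0,0,0],[0,0,0,0,0,0],[0,0,0,0,0,0],[0,0,0,0,0,0],[0,0,0,0,0,0]]]}}

```text
t: 35.85
tool_pos: [606.0, -185.0, 6.8]
tcp_rot: [[0.391, 0.92, 0.0], [0.92, -0.391, -0.0], [0.0, 0.0, -1.0]]
contact_force: [-1.3, 0.4, 1.7]
opening: 30.7
gripper_force: 40.0
```

Light contact. I'll release narrowly, since the fingers are between the tray walls.

Request:
{"op": "jog_arm", "data": {"moves": [[[0,0,0,0,0,0],[0,0,0,0,0,0],[0,0,0,0,0,0],[0,0,0,0,0,0],[0,0,0,0,0,0],[0,0,-0.05,0,0,0],[0,0,-0.2,0,0,0],[0,0,-0.25,0,0,0],[0,0,-0.25,0,0,0],[0,0,-0.25,0,0,0]]], "hand": 0.05}}

```text
t: 36.85
tool_pos: [605.9, -185.0, 108.0]
tcp_rot: [[0.391, 0.92, 0.0], [0.92, -0.391, -0.0], [0.0, 0.0, -1.0]]
contact_force: [0.3, -0.7, 0.3]
opening: 44.9
gripper_force: 0.0
```

```bash
python3 go.py 547.9 155.4 106 67; python3 go.py 547.9 155.4 106 49
```

```text
t 36.85 pos [ 605.9 -185.   108. ] turn/30 [ 0. -0. -0.] shift/100 now-axes [ 2.906 -1.864  0.02 ] goal-axes [ 2.906 -1.864  0.02 ] open 44.9
t 36.85 pos [ 605.9 -185.   108. ] turn/30 [ 0.  -0.   0.6] shift/100 now-axes [ 2.906 -1.864  0.02 ] goal-axes [ 2.188 -2.671  0.02 ] open 44.9
```

Request:
{"op": "jog_arm", "data": {"moves": [[[0,0,0,0,0,0.2],[0,0,0,0,0,0.2],[0,0,0,0,0,0.2],[0.15,-0.18,0,0,0,0],[0.25,-0.31,0,0,0,0],[0.25,-0.31,0,0,0,0],[0.25,-0.31,0,0,0,0],[0.25,-0.31,0,0,0,0],[0.25,-0.31,0,0,0,0],[0.25,-0.31,0,0,0,0]]], "hand": 0.5}}

```text
t: 37.85
tool_pos: [560.0, 74.9, 107.3]
tcp_rot: [[0.656, 0.755, 0.001], [0.755, -0.656, 0.0], [0.001, 0.001, -1.0]]
contact_force: [0.7, 0.2, 0.3]
opening: 63.9
gripper_force: 0.0
```

Request:
{"op": "jog_arm", "data": {"moves": [[[0.25,-0.3,0,0,0,0],[0.2,-0.23,0,0,0,0],[0.09,-0.1,0,0,0,0],[0,0,0.1,0,0,0],[0,0,0.2,0,0,0],[0,0,0.15,0,0,0],[0,0,0.05,0,0,0],[0,0,0,0,0,0],[0,0,0,0,0,0],[0,0,0,0,0,0]]]}}

```text
t: 38.85
tool_pos: [549.0, 155.1, 57.5]
tcp_rot: [[0.657, 0.754, 0.002], [0.754, -0.657, 0.0], [0.001, 0.001, -1.0]]
contact_force: [-0.1, 0.6, 0.9]
opening: 64.1
gripper_force: 0.0
```

```bash
python3 go.py 547.9 155.4 8 49
python3 - <<'E'
from bench import ctrl
import cv2
a=ctrl.read_camera('top')[140:260,190:350,::-1];b=ctrl.read_camera('side')[150:300,160:360,::-1]
cv2.imwrite('pics/c1.png',cv2.hconcat([cv2.resize(a,(400,300),interpolation=2),cv2.resize(b,(400,300),interpolation=2)]))
E
```

```text
t 38.85 pos [549.  155.1  57.5] turn/30 [ 0.002 -0.002 -0.001] shift/100 now-axes [-0.005 -0.011  0.495] goal-axes [-0.005 -0.011  0.495] open 64.1
```

View pics/c1.png

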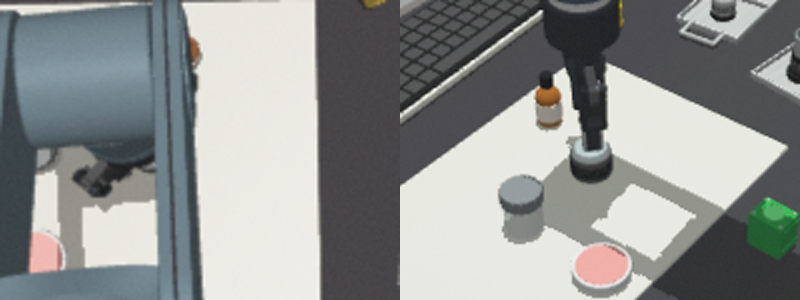

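The gripper is centred over the condenser (side crop (592,157)), with the bottle and canister clear.

Request:
{"op": "jog_arm", "data": {"moves": [[[0,-0.01,0.1,0,0,0],[0,0,0.15,0,0,0],[0,0,0.12,0,0,0],[0,0,0.07,0,0,0],[0,0,0.03,0,0,0],[0,0,0.025,0,0,0],[0,0,0,0,0,0],[0,0,0,0,0,0],[0,0,0,0,0,0],[0,0,0,0,0,0]]]}}

```text
t: 39.95
tool_pos: [547.7, 156.1, 7.6]
tcp_rot: [[0.656, 0.755, 0.001], [0.755, -0.656, 0.0], [0.001, 0.001, -1.0]]
contact_force: [-0.4, 0.3, 0.6]
opening: 64.2
gripper_force: 0.0
```

Request:
{"op": "jog_arm", "data": {"moves": [[[0,0,0,0,0,0],[0,0,0,0,0,0],[0,0,0,0,0,0],[0,0,0,0,0,0],[0,0,0,0,0,0],[0,0,0,0,0,0],[0,0,0,0,0,0],[0,0,0,0,0,0],[0,0,0,0,0,0],[0,0,0,0,0,0]]], "hand": -1}}

```text
t: 40.95
tool_pos: [547.7, 156.2, 7.7]
tcp_rot: [[0.656, 0.755, 0.001], [0.755, -0.656, 0.0], [0.001, 0.0, -1.0]]
contact_force: [-1.1, -0.0, 5.1]
opening: 44.9
gripper_force: 41.1
```

```bash
python3 go.py 611.6 -273.9 108 49
```

```text
t 40.95 pos [547.7 156.2   7.7] turn/30 [ 0.001 -0.001 -0.   ] shift/100 now-axes [-2.826  3.305 -1.003] goal-axes [-2.827  3.304 -1.003] open 44.9
```

Request:
{"op": "jog_arm", "data": {"moves": [[[0,0,-0.15,0,0,0],[0,0,-0.3,0,0,0],[0,0,-0.35,0,0,0],[-0.15,0.18,-0.2,0,0,0],[-0.24,0.28,0,0,0,0],[-0.24,0.28,0,0,0,0],[-0.24,0.28,0,0,0,0],[-0.24,0.28,0,0,0,0],[-0.24,0.28,0,0,0,0],[-0.24,0.28,0,0,0,0]]]}}

```text
t: 41.95
tool_pos: [583.0, -87.3, 106.5]
tcp_rot: [[0.656, 0.755, -0.001], [0.755, -0.656, 0.0], [-0.0, -0.001, -1.0]]
contact_force: [0.7, 0.0, -0.7]
opening: 44.8
gripper_force: 41.2
```

Request:
{"op": "jog_arm", "data": {"moves": [[[-0.24,0.28,0,0,0,0],[-0.24,0.28,0,0,0,0],[-0.24,0.28,0,0,0,0],[-0.24,0.28,0,0,0,0],[-0.18,0.21,0,0,0,0],[-0.1,0.11,0,0,0,0],[0,0,0.1,0,0,0],[0,0,0.2,0,0,0],[0,0,0.1,0,0,0],[0,0,0,0,0,0]]]}}

```text
t: 42.95
tool_pos: [609.1, -271.3, 64.5]
tcp_rot: [[0.655, 0.755, -0.005], [0.755, -0.655, 0.003], [-0.0, -0.006, -1.0]]
contact_force: [-0.9, 0.4, -0.9]
opening: 45.0
gripper_force: 41.2
```

```bash
python3 go.py 611.6 -273.9 7.7 49
```

```text
t 42.95 pos [ 609.1 -271.3   64.5] turn/30 [-0.011  0.001  0.002] shift/100 now-axes [-0.003  0.039  0.567] goal-axes [-0.004  0.036  0.568] open 45.0
```

Request:
{"op": "jog_arm", "data": {"moves": [[[0,0,0.1,0,0,0],[0,0,0.2,0,0,0],[0,0,0.15,0,0,0],[0,0,0.08,0,0,0],[0,0,0.04,0,0,0],[0,0,0.02,0,0,0],[0,0,0,0,0,0],[0,0,0,0,0,0],[0,0,0,0,0,0],[0,0,0,0,0,0]]]}}

```text
t: 43.95
tool_pos: [611.0, -274.1, 8.7]
tcp_rot: [[0.656, 0.755, 0.001], [0.755, -0.656, -0.0], [0.0, 0.001, -1.0]]
contact_force: [-0.3, 0.2, -1.3]
opening: 44.4
gripper_force: 41.2
```

Request:
{"op": "jog_arm", "data": {"moves": [[[0,0,0.005,0,0,0],[0,0,0.005,0,0,0],[0,0,0.005,0,0,0],[0,0,0.005,0,0,0],[0,0,0,0,0,0],[0,0,0,0,0,0],[0,0,0,0,0,0],[0,0,0,0,0,0],[0,0,0,0,0,0],[0,0,0,0,0,0]]]}}

```text
t: 44.95
tool_pos: [610.8, -274.0, 6.2]
tcp_rot: [[0.656, 0.755, -0.0], [0.755, -0.656, 0.0], [0.0, -0.0, -1.0]]
contact_force: [-0.2, 0.6, -2.0]
opening: 44.9
gripper_force: 41.2
```

Request:
{"op": "jog_arm", "data": {"moves": [[[0,0,0.005,0,0,0],[0,0,0.005,0,0,0],[0,0,0.005,0,0,0],[0,0,0.001,0,0,0],[0,0,0,0,0,0],[0,0,0,0,0,0],[0,0,0,0,0,0],[0,0,0,0,0,0],[0,0,0,0,0,0],[0,0,0,0,0,0]]]}}

```text
t: 45.95
tool_pos: [610.8, -273.9, 4.7]
tcp_rot: [[0.656, 0.755, 0.0], [0.755, -0.656, 0.0], [0.0, 0.0, -1.0]]
contact_force: [-2.0, 1.1, 1.5]
opening: 44.9
gripper_force: 41.4
```

Request:
{"op": "jog_arm", "data": {"moves": [[[0,0,0,0,0,0],[0,0,0,0,0,0],[0,0,0,0,0,0],[0,0,0,0,0,0],[0,0,0,0,0,0],[0,0,-0.05,0,0,0],[0,0,-0.2,0,0,0],[0,0,-0.25,0,0,0],[0,0,-0.25,0,0,0],[0,0,-0.25,0,0,0]]], "hand": 0.28}}

```text
t: 46.95
tool_pos: [610.8, -274.0, 106.0]
tcp_rot: [[0.656, 0.755, 0.0], [0.755, -0.656, -0.0], [0.0, 0.0, -1.0]]
contact_force: [-0.1, 0.4, -0.4]
opening: 54.7
gripper_force: 0.0
```

Request:
{"op": "jog_arm", "data": {"moves": [[[0.2,-0.2,-0.2,0,0,0],[0.3,-0.3,-0.1,0,0,0],[0.3,-0.3,0,0,0,0],[0.3,-0.3,0,0,0,0],[0.3,-0.3,0,0,0,0],[0.3,-0.3,0,0,0,0],[0.3,-0.3,0,0,0,0],[0.3,-0.3,0,0,0,0],[0.3,-0.3,0,0,0,0],[0.1,-0.1,0,0,0,0]]]}}

```text
t: 47.95
tool_pos: [583.3, 110.9, 135.2]
tcp_rot: [[0.654, 0.757, 0.0], [0.757, -0.654, 0.001], [0.001, -0.001, -1.0]]
contact_force: [-0.2, -0.1, 0.2]
opening: 54.4
gripper_force: 0.0
```

```bash
python3 - <<'E'
from bench import ctrl
import cv2
a=ctrl.read_camera('top')[130:280,330:490,::-1];b=ctrl.read_camera('side')[80:290,220:500,::-1]
cv2.imwrite('pics/f1.png',cv2.hconcat([cv2.resize(a,(320,300),interpolation=2),cv2.resize(b,(400,300),interpolation=2)]))
E
cat > fin.py <<'E'
from h import *
from go import comp
for n,a in dict(objective_long_mid=(3,-89),filter_cube_mid=(3,0),eyepiece_mid=(3,89),objective_short_mid=(2,44.5),condenser_mid=(2,-44.5)).items():
    p=comp(*a)
    for c in("top","side"):
        w=proj(c,[[*p,23]])[0]
        for d in ctrl.trace(n,c):
            if np.hypot(d['point'][1]-w[0],d['point'][0]-w[1])<25:
                f,q=fit(n,{c:d['region']},[*p,1.17],3,n[0]=='f'); print(n,c,np.round(np.array(f[:2])-p,1),f[2],q);break
E
python3 fin.py
```

```text
objective_long_mid top [ 0.8 -1.9] 0 0.896
objective_long_mid side [ 2.3 -1.4] 0 0.831
filter_cube_mid top [-0.3  0.2] 1.154 0.929
filter_cube_mid side [1.5 1.3] 1.195 0.928
eyepiece_mid top [ 0.3 -1.5] 0 0.948
eyepiece_mid side [1.1 0.7] 0 0.948
objective_short_mid top [ 1.1 -1.7] 0 0.943
objective_short_mid side [1.2 3.2] 0 0.943
condenser_mid top [-1.7 -2.6] 0 0.884
condenser_mid side [ 0.4 -1.3] 0 0.945
```

View pics/f1.png

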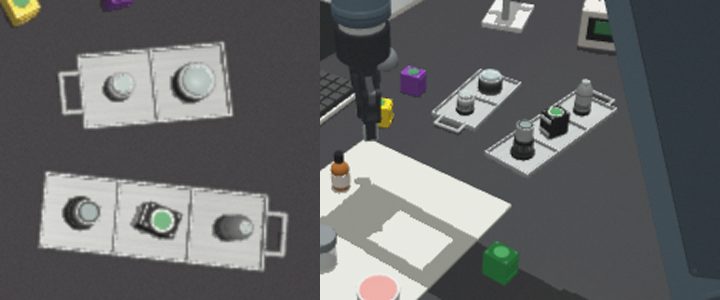

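All five parts stand upright within about 3 mm of their compartment centres: in the top crop, long objective (235,227), cube (160,220), eyepiece (80,212), short objective (120,85) and condenser (195,82). The bystanders are untouched and the arm is clear, so I'm handing in.

```bash
python3 -c "
from bench import ctrl
print(ctrl.sign_off())"
```

```text
the job is handed in; nothing more can be done
None
```

Both optics kits are made up and handed in at about 48 s of the 122 s limit: all five parts stand upright within about 3 mm of their compartment centres, and the bystanders and look-alike cubes were left alone.

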